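Find the housing with the loose core and reject it

TASK

Exactly one of the three sealed housings in the grey rack has a core that has broken loose inside: take them out one at a time and, holding each clear above the rack, rock or shake it gently end to end until you feel which one has something moving inside. Rock that one fully at least twice each way before you lay it flat, fully down in the slot of the red stand, and leave the sound ones seated flat in their own slots of the rack. Be gentle: keep the housings slower than half a metre a second, do not drop or press them hard, and do not disturb the jar, the timer and the vial.

Things in the scene. Friction and masses are not known exactly. Their poses are not given: they have to be found in the camera images.
- housing_a_center (a point): centre of sealed housing a, one of three alike: aluminium box section with black end caps, 120 mm long (x axis) by 46 by 46 mm, about 0.4 kg in all. Lies level, this point 23 mm below its top. Grip from above across its 46 mm width (y axis) at mid length. One of the three, a different one each time, has a loose core (see the bodies)
- housing_b_center (a point): centre of sealed housing b, one of three alike: aluminium box section with black end caps, 120 mm long (x axis) by 46 by 46 mm, about 0.4 kg in all. Lies level, this point 23 mm below its top. Grip from above across its 46 mm width (y axis) at mid length. One of the three, a different one each time, has a loose core (see the bodies)
- housing_c_center (a point): centre of sealed housing c, one of three alike: aluminium box section with black end caps, 120 mm long (x axis) by 46 by 46 mm, about 0.4 kg in all. Lies level, this point 23 mm below its top. Grip from above across its 46 mm width (y axis) at mid length. One of the three, a different one each time, has a loose core (see the bodies)
- housing_a: housing a, origin at the centre of its underside. Each housing holds a steel core of 0.19 kg: fixed in the middle in two of them, in the third a loose 36 mm ball free to roll 37 mm either way from the middle along x (under 1 mm across)
- housing_b: housing b, origin at the centre of its underside. A loose core rolls once its housing is tilted end down by more than 6 to 8 degrees (0.35 rad is plenty, for 0.25 s) or jerked endways; when the housing is then levelled it stays on that side, though it may roll back by up to half the way
- housing_c: housing c, origin at the centre of its underside. A loose core that was rocked to one end and back level shifts the housing's balance about its y axis by 0.03 to 0.07 N m to that side (0.06 to 0.14 N m between the two ends); a fixed core shifts nothing
- rack: grey rack, fixed, 145 (x) by 255 mm (y), origin under its centre. Rails along y at x = -45 and 45 mm (20 mm wide, 20 mm high) carry three housings lying along x at y = -85, 0, 85 mm. Guide blocks on the rails beside each housing: 32 mm high, 2.5 mm play a side; end lips 30 mm high, 3.5 mm play. Between the rails only 4 mm high: room for fingers. A seated housing's centre is at z = 43 mm
- reject_stand: red stand, fixed to the worktop, made like the rack but with one slot only: 145 mm (x) by 85 mm (y), rails, guides, lips and play as there; origin at the centre of its underside
- reject_slot (a point): point where the centre of a housing lies when seated in the red stand (43 mm above the worktop); the housing lies along its x axis, either way round
- jar_center (a point): small reagent jar with green cap, 47 mm across, 83 mm high, standing on the worktop; point at half its height; bystander
- timer_center (a point): white bench timer, 62 by 64 by 18 mm, lying on the worktop; point at half its height; bystander
- vial_center (a point): small glass vial with red cap, 21 mm across, 45 mm high, standing on the worktop; point at half its height; bystander

How it is judged (in metres and radians):
On the way, in this order (a step that is already met when the one before it is completed fails the run):
1. the housing with the loose core is held at least 25 mm above its seat and rocked so that the core has run to its +x end (((height (world z) of housing_a_center above 0.068 m and distance between loose_core_c0 and housing_a_center below 0.06 m and x of loose_core_c0 in the frame of housing_a_center above 0.028 m) or (height (world z) of housing_b_center above 0.068 m and distance between loose_core_c0 and housing_b_center below 0.06 m and x of loose_core_c0 in the frame of housing_b_center above 0.028 m) or (height (world z) of housing_c_center above 0.068 m and distance between loose_core_c0 and housing_c_center below 0.06 m and x of loose_core_c0 in the frame of housing_c_center above 0.028 m))), for 0.05 s.
2. then, still held clear, it is rocked the other way so that the core has run to its -x end (((height (world z) of housing_a_center above 0.068 m and distance between loose_core_c0 and housing_a_center below 0.06 m and x of loose_core_c0 in the frame of housing_a_center below -0.028 m) or (height (world z) of housing_b_center above 0.068 m and distance between loose_core_c0 and housing_b_center below 0.06 m and x of loose_core_c0 in the frame of housing_b_center below -0.028 m) or (height (world z) of housing_c_center above 0.068 m and distance between loose_core_c0 and housing_c_center below 0.06 m and x of loose_core_c0 in the frame of housing_c_center below -0.028 m))), for 0.05 s.
At the end, for the whole second after the job is handed in: The housing with the loose core lies in the slot of the red stand: centre within 7 mm of the slot's point seen from above and 4 mm in height, long axis within 0.1 rad, tilt under 0.08 rad. The two sound ones lie within 7 mm of where they lay at the start, tilt under 0.08 rad. All are at rest (((distance between loose_core_c0 and housing_a_center below 0.06 m and horizontal distance between housing_a_center and reject_slot below 0.007 m and height (world z) of housing_a_center between 0.039 and 0.047 m and angle between the x axis of housing_a_center and the x axis of reject_slot, either way round below 0.1 rad and angle between each of housing_a_center, housing_b_center, housing_c_center's own z axis and vertical below 0.08 rad and distance of each of housing_b_center, housing_c_center from where it was at the start of the episode below 0.007 m) or (distance between loose_core_c0 and housing_b_center below 0.06 m and horizontal distance between housing_b_center and reject_slot below 0.007 m and height (world z) of housing_b_center between 0.039 and 0.047 m and angle between the x axis of housing_b_center and the x axis of reject_slot, either way round below 0.1 rad and angle between each of housing_b_center, housing_a_center, housing_c_center's own z axis and vertical below 0.08 rad and distance of each of housing_a_center, housing_c_center from where it was at the start of the episode below 0.007 m) or (distance between loose_core_c0 and housing_c_center below 0.06 m and horizontal distance between housing_c_center and reject_slot below 0.007 m and height (world z) of housing_c_center between 0.039 and 0.047 m and angle between the x axis of housing_c_center and the x axis of reject_slot, either way round below 0.1 rad and angle between each of housing_c_center, housing_a_center, housing_b_center's own z axis and vertical below 0.08 rad and distance of each of housing_a_center, housing_b_center from where it was at the start of the episode below 0.007 m)) and linear speed of each of housing_a, housing_b, housing_c below 0.02 m/s); the robot touches nothing.
It fails at once if a housing is swung or dropped (faster than 0.7 m/s) (linear speed of any of housing_a, housing_b, housing_c above 0.7 m/s).
It fails at once if a housing is pressed on the rack or the stand with more than 50 N (contact force between any of housing_a, housing_b, housing_c and rack above 50 N or contact force between any of housing_a, housing_b, housing_c and reject_stand above 50 N).
It fails at once if the jar is moved by more than 20 mm (distance of jar_center from where it was at the start of the episode above 0.02 m).
It fails at once if the timer is moved by more than 20 mm (distance of timer_center from where it was at the start of the episode above 0.02 m).
It fails at once if the vial is moved by more than 20 mm (distance of vial_center from where it was at the start of the episode above 0.02 m).
It also fails if it takes over 72 s, if anything falls off the work surface, if the arm or the gripper's body presses on something with over 40 N, if the wrist force passes 120 N, or if a joint passes its speed limit or range.

ROBOT

A 6-joint arm with a two-finger parallel gripper is mounted at the origin on the work surface; the furniture and walls round the work are solid. World frame = base frame: x ahead of the robot, y to its left, z up, the work surface at z = 0. Lengths are in m, angles in degrees, forces in N, time in s.
With the tool pointing down it reaches from about 0.25 to 0.775 m from the base axis. Payload 4 kg.
Tool frame: the origin (TCP) lies at the very end of the fingers, on their centre line; the grasp point (between the pads) lies 19 mm behind it; z points along the fingers, y is the direction in which the jaws open and shut (so a half turn about z gives the same grasp; the last joint's range is limited). The gripper opens to 94 mm and grips with 3 to 60 N. Pads are 16 mm wide; open, the fingers measure 119 mm over their backs; the gripper's body (75 mm by 177 mm) begins 78 mm behind the grasp point.
Start: joints at [-72.428, 4.996, 78.535, -0, 96.463, -5.907], TCP at [0.219, -0.504, 0.175] pointing down, gripper open.
Joint ranges: [-177.83, 177.83], [-43.37, 116.18], [15.69, 146.23], [-61.86, 241.86], [9.47, 152.12], [-147.06, 147.06]. Speed limits (degrees/s): [159.86, 159.86, 180, 180, 180, 180].

INTERFACE

Orientations are given as [roll, pitch, yaw] about the fixed x, y, z axes, in that order (R = Rz(yaw) Ry(pitch) Rx(roll)).
In Python, from bench import movep, line_to, move_j, ungrasp, grasp, sleep, ik, get_obs, grab_frame, MotionError, job_done gives the robot as it stands. Calls block until the motion is done:
- movep(position, orientation): joint-space move of the TCP to a pose.
- line_to(position, rate=0.15, ori=None, f_stop=None): straight line of the TCP; ori=None keeps the orientation; rate is the mean speed in m/s. With f_stop (N) it stops when the force on the tool has changed by that much, and returns True; else False.
- move_j(angles): joint-space move.
- ungrasp() and grasp(newtons=None): open the fingers fully, or close them until they stop; newtons is the grip in N (None keeps the last).
- sleep(seconds).
- ik(position, orientation): joint angles nearest the present ones, or None.
- get_obs(): the state.
- grab_frame(name): name is "scene" or "top"; returns a dict with "pixels" (384x512x3 uint8, red, green, blue), "K" (3x3 intrinsics, pixels), "rvec" (rotation vector, rad) and "tvec" (3), from world to camera coordinates, as OpenCV has them. Camera axes: x right, y down, z forward; pixel columns grow to the right and rows downward; lengths in m; the calibration is good to about 2 mm. A picture is of the moment at which its call begins. There is no depth.
A pose or a line that the arm cannot do raises MotionError and nothing moves.
- job_done(): hands the job in, once; it reports no verdict.
The state is a dict: "time": time; "q": joint angles; "qd": joint speeds; "tau": joint torques, N m; "position": TCP position; "eef_rot": TCP orientation; "force": force on the tool from outside, world axes, zero at the start; "torque": the same for the moment, N m; "opening": finger opening in m.
Only numpy, scipy, OpenCV 4.12 (cv2) and the standard library are available. Lean on these libraries where they do the work, as an engineer would, in place of code of your own. Each camera call takes 0.05 s, during which the arm holds its last target.

## Working session

There is one attempt and no reset: what is moved stays moved. The work goes in short steps, each a Python script; the robot and the scene stay as the last script left them, time stands still between calls to the robot, and variables do not carry over. Pictures are saved under pics/ and viewed, and the job is handed in when it is done.

```bash
ls; mkdir -p pics
python3 - <<'E'
from bench import *
import cv2,numpy as np
for n in("scene","top"):
    f=grab_frame(n); cv2.imwrite(f"pics/{n}0.png",f["pixels"][:,:,::-1]); np.savez(f"{n}0.npz",**f)
    R=cv2.Rodrigues(np.array(f["rvec"],float))[0]; print(n,np.array(f["K"]).round(1).tolist(),(-R.T@np.array(f["tvec"]).ravel()).round(3),R.round(2).tolist())
o=get_obs();print({k:o[k] for k in o if k in("time","position","eef_rot","force","torque","opening")})
E
```

```text
pics
scene [[439.9, 0.0, 256.2], [0.0, 439.9, 188.9], [0.0, 0.0, 1.0]] [-0.242 -0.479  0.534] [[0.6, -0.8, -0.02], [-0.4, -0.28, -0.87], [0.69, 0.53, -0.49]]
top [[439.9, 0.0, 257.7], [0.0, 439.9, 191.7], [0.0, 0.0, 1.0]] [0.201 0.037 1.203] [[0.02, -1.0, 0.01], [-0.98, -0.02, -0.19], [0.19, -0.0, -0.98]]
{'time': 0.1, 'position': array([ 0.21894679, -0.50393107,  0.17401983]), 'eef_rot': array([-1.79887235e+02, -1.13274689e-02,  2.34778035e+01]), 'force': array([-0.18550494, -0.45730962, -0.09961145]), 'torque': array([-0.03516531, -0.02779113, -0.0023373 ]), 'opening': 0.09412946431638304}
```

View pics/scene0.png

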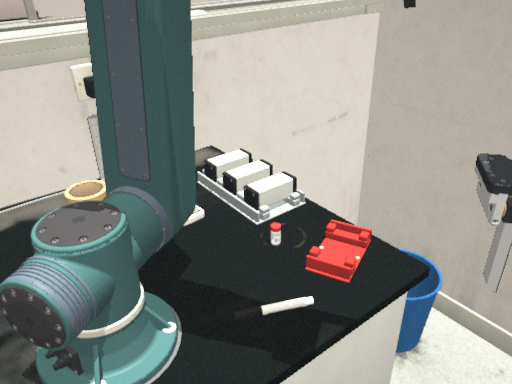

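View pics/top0.png

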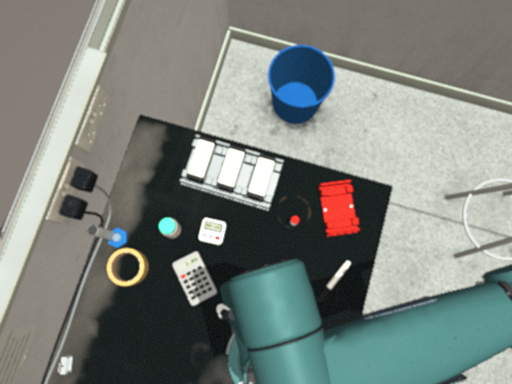

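The top view shows the rack with three housings at about (200,160), (230,168) and (260,177). The red stand is at (339,208), the vial at (295,220), the timer at (212,230) and the jar at (169,227). I'll segment next and crop in for detail.

```bash
cat > vis.py <<'E'
import cv2,numpy as np
def load(n): return dict(np.load(n,allow_pickle=True))
def ray(f,uv):
    K=np.array(f["K"],float);R=cv2.Rodrigues(np.array(f["rvec"],float))[0];t=np.array(f["tvec"],float).ravel()
    uv=np.atleast_2d(uv);d=np.c_[uv,np.ones(len(uv))]@np.linalg.inv(K).T@R
    return -R.T@t,d/np.linalg.norm(d,axis=1)[:,None]
def onz(f,uv,z):
    c,d=ray(f,uv);return c+d*((z-c[2])/d[:,2])[:,None]
def tri(f1,p1,f2,p2):
    (a,),(b,)=[x[1] for x in(ray(f1,p1),ray(f2,p2))];c1=ray(f1,p1)[0];c2=ray(f2,p2)[0]
    s=np.linalg.lstsq(np.c_[a,-b],c2-c1,rcond=None)[0]
    P,Q=c1+s[0]*a,c2+s[1]*b;return (P+Q)/2,np.linalg.norm(P-Q)
E
python3 - <<'E'
from vis import *
T=load("top0.npz");S=load("scene0.npz")
a=T["pixels"][120:250,140:400];b=S["pixels"][140:290,180:390]
cv2.imwrite("pics/t_crop.png",cv2.resize(a,None,fx=3,fy=3,interpolation=cv2.INTER_CUBIC)[:,:,::-1])
cv2.imwrite("pics/s_crop.png",cv2.resize(b,None,fx=3.5,fy=3.5,interpolation=cv2.INTER_CUBIC)[:,:,::-1])
im=T["pixels"]
for name,m in(("white",im.min(2)>225),("red",(im[...,0]>120)&(im[...,1]<70))):
    m=m.astype(np.uint8);m[:120]=0;m[250:]=0;m[:,:140]=0;m[:,390:]=0
    for c in cv2.findContours(m,0,1)[0]:
        if cv2.contourArea(c)>25:
            r=cv2.minAreaRect(c);print(name,cv2.contourArea(c),np.round(r[0],1),np.round(r[1],1),round(r[2],1),onz(T,r[0],.066).round(4))
E
```

```text
white 495.5 [212.  230.7] [23.8 23. ] 13.0 [[0.32   0.1512 0.066 ]]
white 200.0 [243.4 178.3] [10.  28.1] 14.6 [[0.4608 0.074  0.066 ]]
white 732.0 [264.2 178.6] [24.4 39. ] 17.7 [[0.4613 0.0187 0.066 ]]
white 163.0 [213.8 169.6] [ 8.9 27.2] 18.4 [[0.4828 0.1533 0.066 ]]
white 549.5 [230.7 166.9] [16.8 35.9] 17.7 [[0.4912 0.1087 0.066 ]]
white 586.0 [198.4 158.8] [19.6 38.6] 18.4 [[0.5115 0.1957 0.066 ]]
red 44.5 [295.2 218.4] [9.1 7. ] 23.2 [[ 0.357  -0.0639  0.066 ]]
red 1638.5 [338.8 207.2] [54.7 34.7] 81.3 [[ 0.3892 -0.1781  0.066 ]]
```

View pics/t_crop.png

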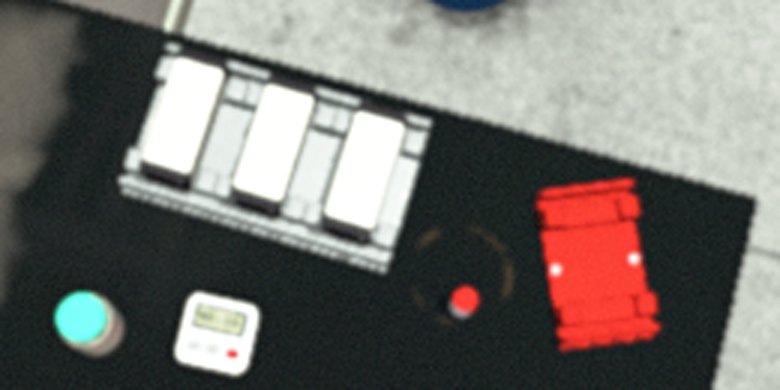

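View pics/s_crop.png

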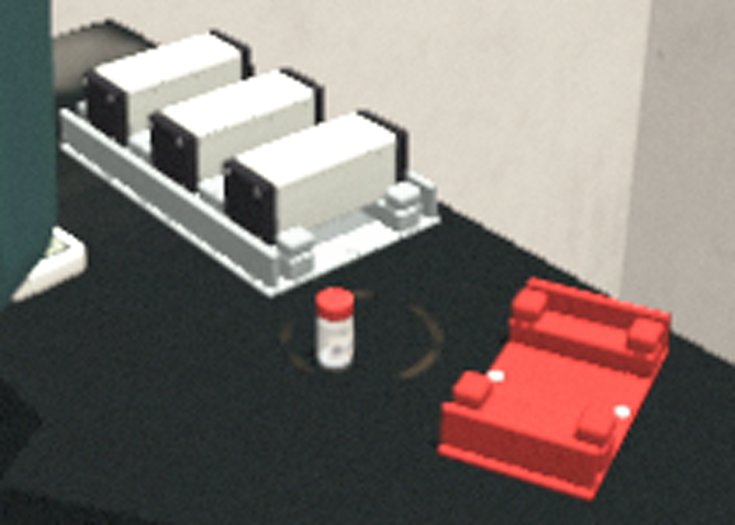

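Run:
```python
from vis import *
T=load("top0.npz");S=load("scene0.npz")
def crop(f,x0,y0,x1,y1,k,n):
    a=f["pixels"][y0:y1,x0:x1].astype(float); a=np.clip(a*1.0,0,255).astype(np.uint8)
    a=cv2.resize(a,None,fx=k,fy=k,interpolation=cv2.INTER_CUBIC)
    if 'h' in n: a=np.clip((a.astype(float)-150)*2.4,0,255).astype(np.uint8)
    for i in range(x0,x1,10): cv2.putText(a,str(i),((i-x0)*k,10),0,.35,(0,255,255),1); cv2.line(a,((i-x0)*k,12),((i-x0)*k,18),(0,255,255),1)
    for i in range(y0+10,y1,10): cv2.putText(a,str(i),(0,(i-y0)*k),0,.35,(0,255,255),1)
    cv2.imwrite(f"pics/{n}.png",a[:,:,::-1])
crop(T,312,172,368,244,8,"t_stand")
crop(T,175,128,290,215,6,"t_rackh")
crop(S,300,215,380,285,8,"s_stand")
crop(S,195,140,310,225,6,"s_rackh")
im=T["pixels"].min(2).astype(int);print(im[176,225:290]);print(im[160,185:250])
```

```text
[254 254 254 254 254 254 254 254 255 255 255 249 197 181 221 237 239 238
 238 240 240 240 240 235 218 175 165 210 252 255 255 254 254 254 254 254
 254 255 255 254 255 255 255 255 254 235 229 238 242 243 244 246 242 197
 115  48  26  25  17  26  21  31  34  23  21]
[ 34  28  57 131 209 239 248 253 254 254 254 254 254 254 254 254 254 254
 254 254 254 255 255 248 184 135 159 214 232 234 233 232 231 231 233 232
 232 220 199 223 253 255 254 254 254 254 254 254 254 254 254 254 254 255
 255 255 253 206 156 172 201 227 234 236 236]
```

View pics/t_stand.png

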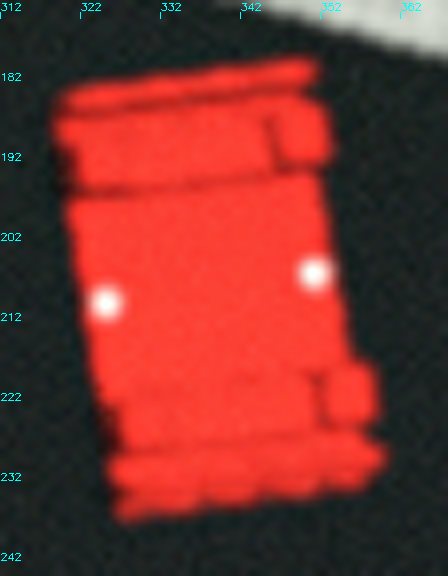

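View pics/t_rackh.png

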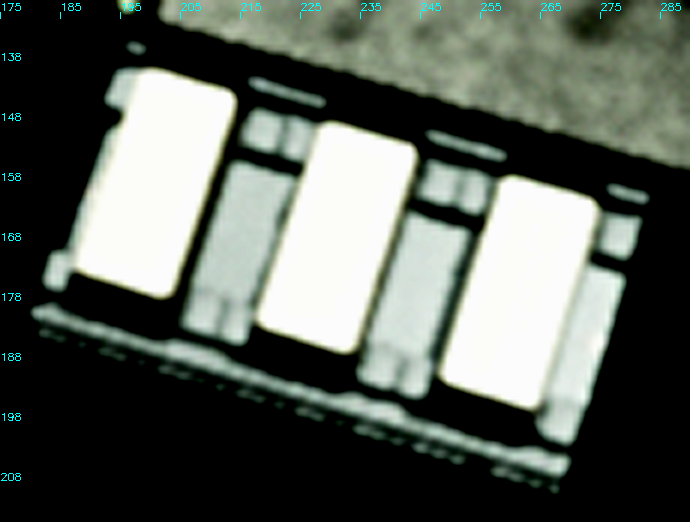

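View pics/s_stand.png

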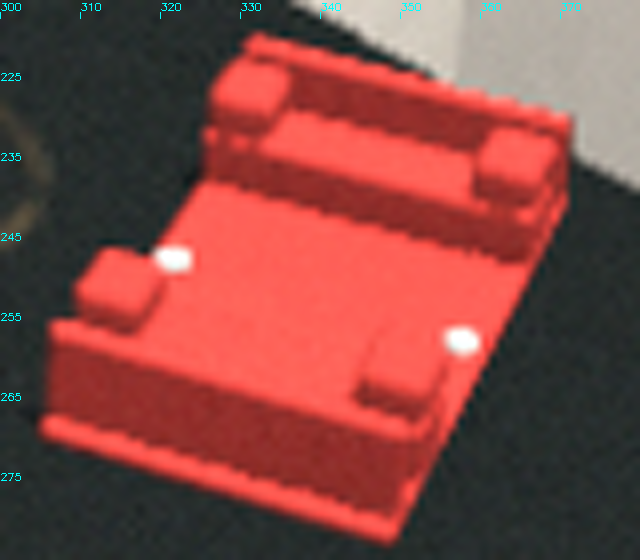

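View pics/s_rackh.png

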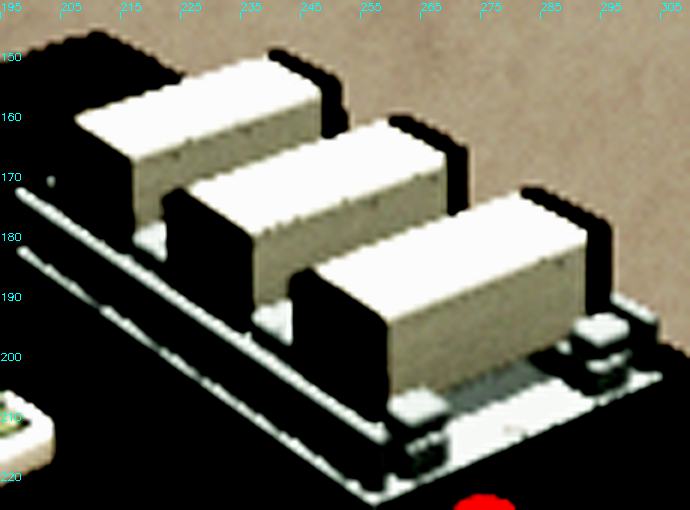

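The zoomed crops show clean aluminium tops, and white marks on the stand at top view (325,209) and (351,206) and scene view (321,247) and (357,257). I'll triangulate both.

Run:
```python
from vis import *
T=load("top0.npz");S=load("scene0.npz")
def quads(f,box,th):
    x0,y0,x1,y1=box;g=f["pixels"].min(2)[y0:y1,x0:x1]
    k=6;g=cv2.resize(g,None,fx=k,fy=k,interpolation=cv2.INTER_CUBIC)
    m=(g>th).astype(np.uint8);m=cv2.morphologyEx(m,cv2.MORPH_OPEN,np.ones((25,25)));out=[]
    for c in cv2.findContours(m,0,1)[0]:
        A=cv2.contourArea(c)
        if A<300*k*k:continue
        h=cv2.convexHull(c);q=cv2.approxPolyN(h,4,ensure_convex=True).reshape(-1,2).astype(float)
        q=(q+.5)/k-.5+[x0,y0];out.append((q,A/k/k))
    return sorted(out,key=lambda o:o[0][:,0].mean())
def center(q):
    A=np.array([q[2]-q[0],-(q[3]-q[1])]).T;s=np.linalg.solve(A,q[1]-q[0]);return q[0]+s[0]*(q[2]-q[0])
qt=quads(T,(175,128,290,215),247);qs=quads(S,(200,140,310,225),228)
print(len(qt),len(qs))
for (a,A),(b,B) in zip(qt,qs):
    ca,cb=center(a),center(b)
    P,e=tri(T,ca,S,cb);c=onz(T,a,P[2]);cz=onz(T,a,.066);cs=onz(S,b,.066)
    print("A",round(A),round(B),"ctr",ca.round(1),cb.round(1),"tri",P.round(4),round(e,4),"top@.066",onz(T,ca,.066).round(4)[0,:2],"scene@.066",onz(S,cb,.066).round(4)[0,:2])
    for nm,z in(("T",cz),("S",cs)):
        L=[np.linalg.norm(z[(i+1)%4]-z[i]) for i in range(4)];i=int(np.argmax(L)); 
        e=[z[(j+1)%4]-z[j] for j in(i,(i+2)%4)]
        print("  ",nm,np.round(L,4),[round(np.degrees(np.arctan2(v[1],v[0]))%180,2) for v in e])
# stand dots
def dots(f,box):
    x0,y0,x1,y1=box;w=f["pixels"][y0:y1,x0:x1,1].astype(float);m=(w>130).astype(np.uint8);r=[]
    n,l,s,c=cv2.connectedComponentsWithStats(m)
    for i in range(1,n):
        if 2<s[i,4]<40:
            k=cv2.dilate((l==i).astype(np.uint8),np.ones((3,3)))*np.clip(w-75,0,None);yy,xx=np.nonzero(k);ww=k[yy,xx];r.append([x0+(xx*ww).sum()/ww.sum(),y0+(yy*ww).sum()/ww.sum()])
    return sorted(r)
dt=dots(T,(318,195,358,222));ds=dots(S,(312,240,365,265));print(dt,ds)
for p,q in zip(dt,ds):
    P,e=tri(T,p,S,q);print("dot",P.round(4),round(e,4),onz(T,p,.004).round(4))
# stand lip corners (hand-read from crops)
t=lambda X,Y:[312+X/8-.5,172+Y/8-.5]
ss=lambda X,Y:[300+X/8-.5,215+Y/8-.5]
print("farlip L/R",onz(T,t(58,97),.03).round(4),onz(T,t(318,60),.03).round(4))
print("nearlip L/R",onz(T,t(108,470),.03).round(4),onz(T,t(385,457),.03).round(4))
print("base near L/R",onz(T,t(118,522),.004).round(4),onz(T,t(365,488),.004).round(4), onz(S,ss(42,425),.004),onz(S,ss(392,542),.004))
print(tri(T,t(58,97),S,ss(250,35)), tri(T,t(318,60),S,ss(572,120)))
# bystanders
for n,p,z in(("vial",[295.3,219.5],.045),("jar",[167.5,225.5],.083),("timer",[212,231],.018)):print(n,onz(T,p,z).round(3))
```

```text
3 2
A 533 348 ctr [200.3 157.5] [247.2 168.7] tri [0.5423 0.1802 0.0225] 0.0445 top@.066 [0.5152 0.1908] scene@.066 [0.4915 0.1109]
   T [0.0969 0.044  0.0961 0.0434] [np.float64(164.06), np.float64(163.69)]
   S [0.1009 0.0495 0.0976 0.0531] [np.float64(163.85), np.float64(165.91)]
A 534 419 ctr [230.6 166.8] [270.4 181.5] tri [0.5192 0.0928 0.0211] 0.0493 top@.066 [0.4916 0.1088] scene@.066 [0.4704 0.028 ]
   T [0.0969 0.0425 0.0959 0.0423] [np.float64(164.46), np.float64(164.35)]
   S [0.0996 0.051  0.0977 0.0498] [np.float64(163.98), np.float64(163.27)]
[[np.float64(324.8637770897833), np.float64(209.40608875128999)], [np.float64(350.8094731240021), np.float64(205.77647684938796)]] [[np.float64(321.2923139820114), np.float64(246.91332788225674)], [np.float64(357.2059813084112), np.float64(257.1293457943925)]]
dot [ 0.3918 -0.1506  0.0085] 0.0001 [[ 0.3925 -0.1512  0.004 ]]
dot [ 0.4035 -0.2221  0.0082] 0.0001 [[ 0.4043 -0.2231  0.004 ]]
farlip L/R [[ 0.4591 -0.131   0.03  ]] [[ 0.4742 -0.2201  0.03  ]]
nearlip L/R [[ 0.3319 -0.1471  0.03  ]] [[ 0.3384 -0.2399  0.03  ]]
base near L/R [[ 0.3171 -0.1545  0.004 ]] [[ 0.3307 -0.239   0.004 ]] [[ 0.32329407 -0.1545997   0.004     ]] [[ 0.33385031 -0.23907218  0.004     ]]
(array([ 0.45964239, -0.13181943,  0.03110818]), np.float64(0.0024124464564364454)) (array([ 0.47277437, -0.21817957,  0.0319839 ]), np.float64(0.003343462361297415))
vial [[ 0.357 -0.066  0.045]]
jar [[0.329 0.264 0.083]]
timer [[0.324 0.156 0.018]]
```

Run:
```python
from vis import *
T=load("top0.npz");S=load("scene0.npz")
def quads(f,box,th,ke):
    x0,y0,x1,y1=box;g=f["pixels"].min(2)[y0:y1,x0:x1]
    k=6;g=cv2.resize(g,None,fx=k,fy=k,interpolation=cv2.INTER_CUBIC)
    m=(g>th).astype(np.uint8);m=cv2.morphologyEx(m,cv2.MORPH_OPEN,np.ones((ke,ke)));out=[]
    for c in cv2.findContours(m,0,1)[0]:
        A=cv2.contourArea(c)
        if A<200*k*k:continue
        q=cv2.approxPolyN(cv2.convexHull(c),4,ensure_convex=True).reshape(-1,2).astype(float)
        out.append(((q+.5)/k-.5+[x0,y0],A/k/k))
    return sorted(out,key=lambda o:o[0][:,0].mean())
def center(q):
    A=np.array([q[2]-q[0],-(q[3]-q[1])]).T;s=np.linalg.solve(A,q[1]-q[0]);return q[0]+s[0]*(q[2]-q[0])
qt=quads(T,(175,128,290,215),247,25)
qs=quads(S,(200,140,310,225),225,15)
print([ (center(q).round(1),round(A)) for q,A in qs])
for (a,A) in qt:
    ca=center(a);best=min((tri(T,ca,S,center(b))+(center(b),b) for b,B in qs),key=lambda r:r[1])
    print("ctr",ca.round(1),best[2].round(1),"tri",best[0].round(4),round(best[1],4),"T@.066",onz(T,ca,.066)[0].round(4),"S@.066",onz(S,best[2],.066)[0].round(4))
    z=onz(T,a,.066);print(z.round(4).tolist())
```

```text
[(array([227.3, 157.2]), 310), (array([247.7, 168.5]), 367), (array([270. , 181.6]), 436)]
ctr [200.3 157.5] [227.3 157.2] tri [0.5145 0.1914 0.066 ] 0.0018 T@.066 [0.5152 0.1908 0.066 ] S@.066 [0.5138 0.192  0.066 ]
[[0.5553, 0.1565, 0.066], [0.4621, 0.1831, 0.066], [0.4748, 0.2253, 0.066], [0.567, 0.1983, 0.066]]
ctr [230.6 166.8] [247.7 168.5] tri [0.4912 0.1089 0.0671] 0.0003 T@.066 [0.4916 0.1088 0.066 ] S@.066 [0.4929 0.1104 0.066 ]
[[0.5321, 0.0755, 0.066], [0.4388, 0.1014, 0.066], [0.4513, 0.142, 0.066], [0.5437, 0.1161, 0.066]]
ctr [261.1 175.9] [270.  181.6] tri [0.4684 0.0273 0.0669] 0.0005 T@.066 [0.4687 0.0271 0.066 ] S@.066 [0.4695 0.0283 0.066 ]
[[0.5096, -0.0067, 0.066], [0.4165, 0.0196, 0.066], [0.4281, 0.0607, 0.066], [0.5206, 0.0345, 0.066]]
```

Housing tops triangulate to z≈0.0665, against 0.066 in the text, with 85 mm spacing and rack yaw about -15.7°. The stand slot is near (0.398,-0.186) with yaw about 9.3°. I'll start with the right-hand housing.

```bash
cat > h.py <<'E'
from bench import *
import numpy as np
PSI=164.3; YA=np.array([np.cos(np.radians(74.3)),np.sin(np.radians(74.3)),0])
H={"L":[.5148,.1910],"M":[.4914,.1090],"R":[.4686,.0274]}
def ori(th,psi=PSI): return [180,th,psi] if True else None
def pose(c,th,psi=PSI):  # grasp point c -> tcp pose, tilt th about housing y
    from scipy.spatial.transform import Rotation as Ro
    R=Ro.from_euler('xyz',[180,th,psi],degrees=True).as_matrix()
    return (np.array(c)+.019*R[:,2]).tolist(),[180,th,psi if psi<=180 else psi-360]
def meas(n=12,settle=.3):
    sleep(settle);F=[];T=[]
    for i in range(n):
        o=get_obs();F.append(o["force"]);T.append(o["torque"]);sleep(.02)
    F=np.mean(F,0);S=np.std(T,0);T=np.mean(T,0);y=YA
    x=np.array([y[1],-y[0],0])
    return dict(F=F.round(2),T=T.round(4),Ty=round(float(T@y),4),Tx=round(float(T@x),4),sd=S.max().round(4),t=round(o["time"],2))
E
python3 - <<'E'
from h import *
for k in H:
  for th in(-22,0,22):
    p,o=pose(H[k]+[.15],th);q=ik(p,o);print(k,th,None if q is None else np.round(q,1))
for z in(.06,.17): 
    p,o=pose([.398,-.186,z],0,189.3);q=ik(p,o);print("st",None if q is None else np.round(q,1))
p,o=pose(H["R"]+[.14],0);print(p,o);movep(p,o)
print(meas(5))
p,o=pose(np.array(H["R"]+[.048])-.002*YA,0);print(line_to(p,rate=.12,f_stop=6))
ob=get_obs();print(ob["time"],ob["position"],ob["force"])
E
```

```text
L -22 [  8.6  20.7  67.7   9.5 111.5 -63.8]
L 0 [ 14.4   5.6  82.9   0.   91.5 -59.9]
L 22 [ 23.4  -6.9  98.3 -14.4  71.8 -48.4]
M -22 [  1.4  15.9  73.8   6.8 111.2 -71.6]
M 0 [  6.1  -0.2  89.    0.   91.3 -68.2]
M 22 [ 13.6 -14.8 104.8 -11.2  70.9 -58.8]
R -22 [ -6.3  12.6  77.9   3.8 111.2 -79.9]
R 0 [ -3.6  -4.6  93.2   0.   91.4 -77.9]
R 22 [  1.3 -21.3 109.6  -6.6  70.8 -72. ]
st [ -32.5   -5.4  104.4    0.    81.  -131.8]
st [ -32.5   -9.    94.8    0.    94.2 -131.8]
[0.4686, 0.027400000000000004, 0.12100000000000002] [180, 0, 164.3]
{'F': array([-0.41, -0.28, -0.07]), 'T': array([ 0.0486, -0.1297, -0.0029]), 'Ty': -0.1117, 'Tx': 0.0819, 'sd': np.float64(0.0369), 't': 2.58}
False
3.5167 [0.46877594 0.0254603  0.02979206] [0.96915515 0.09387902 0.58868611]
```

```bash
cat >> h.py <<'E'
ZG=.048
def pick(k,g=50):
    p,o=pose(H[k]+[ZG],0);line_to(p,rate=.05)
    a=meas(5,.1);grasp(g);b=meas(8,.2);ob=get_obs()
    print("grasp",ob["opening"],"dF",(b["F"]-a["F"]).round(2),"dFy",round(float((b["F"]-a["F"])@YA),2))
def rock(k,z=.13,amps=(20,-20),rate=.01,psi=PSI):
    for th in amps:
        p,o=pose(H[k]+[z],th,psi);line_to(p,rate=rate,ori=o);sleep(.35)
        p,o=pose(H[k]+[z],0,psi);line_to(p,rate=rate,ori=o)
        print(th,meas(24,.2))
def place(k):
    p,o=pose(H[k]+[ZG+.012],0);line_to(p,rate=.15)
    p,o=pose(H[k]+[ZG+.0005],0);s=line_to(p,rate=.02,f_stop=12)
    print("placed stop",s,get_obs()["position"].round(4),get_obs()["force"].round(2));
    ungrasp()
E
python3 - <<'E'
from h import *
pick("R")
p,o=pose(H["R"]+[.13],0);line_to(p,rate=.1)
print("up",meas(24),get_obs()["opening"])
rock("R")
E
```

```text
grasp 0.04549545994923524 dF [0.84 2.17 0.01] dFy 2.32
up {'F': array([ 0.06, -0.14, -4.06]), 'T': array([ 0.0362, -0.1406,  0.0074]), 'Ty': -0.1256, 'Tx': 0.0729, 'sd': np.float64(0.0345), 't': 6.75} 0.045194062292830975
20 {'F': array([ 0.24, -0.05, -4.07]), 'T': array([ 0.0341, -0.133 , -0.0093]), 'Ty': -0.1188, 'Tx': 0.0688, 'sd': np.float64(0.0309), 't': 9.32}
-20 {'F': array([-0.05, -0.05, -4.11]), 'T': array([ 0.0398, -0.143 , -0.0022]), 'Ty': -0.1269, 'Tx': 0.077, 'sd': np.float64(0.0299), 't': 11.88}
```

The reading changes by only 0.008 N m between ends, so R is sound. I'll return it and test M.

Run:
```python
from h import *
place("R")
p,o=pose(H["R"]+[.14],0);line_to(p,rate=.15)
p,o=pose(H["M"]+[.14],0);line_to(p,rate=.2)
f=grab_frame("scene");import cv2;cv2.imwrite("pics/s1.png",cv2.resize(f["pixels"],(800,600))[:,:,::-1])
p,o=pose(H["M"]+[ZG],0);print(line_to(p,rate=.08,f_stop=6));print(get_obs()["position"],get_obs()["time"])
```

```text
placed stop False [0.4686 0.0274 0.0294] [-0.28  0.25 -4.74]
False
[0.49203131 0.1090483  0.02973767] 16.8167
```

View pics/s1.png

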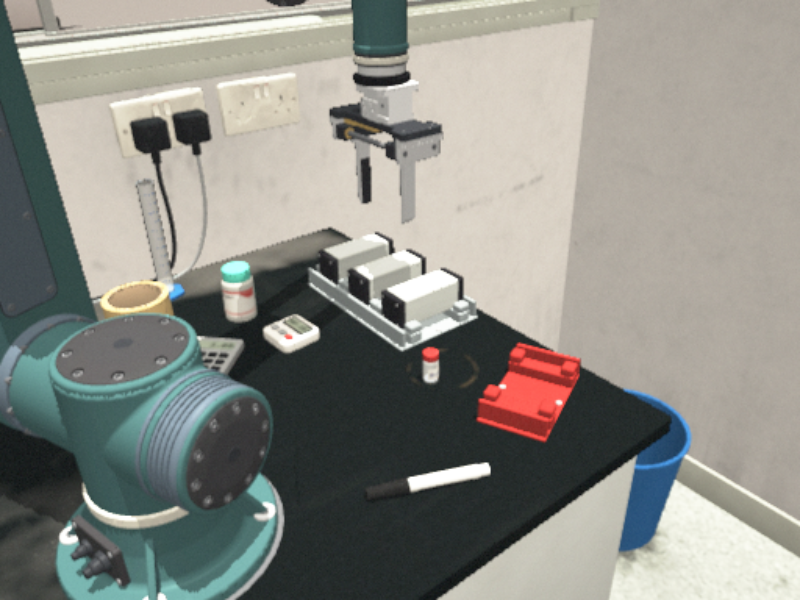

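The picture shows housing R seated flat again at about (425,295), with the gripper above M at (388,270). Now to test M.

Run:
```python
from h import *
pick("M")
p,o=pose(H["M"]+[.13],0);line_to(p,rate=.1)
print("up",meas(24),get_obs()["opening"])
rock("M")
```

```text
grasp 0.04502898739870088 dF [1.21 1.3  0.36] dFy 1.58
up {'F': array([-0.08,  0.04, -3.49]), 'T': array([ 0.043 , -0.1373, -0.0132]), 'Ty': -0.1205, 'Tx': 0.0786, 'sd': np.float64(0.0321), 't': 20.05} 0.04523494062171121
20 {'F': array([ 0.19, -0.02, -3.59]), 'T': array([ 0.0157, -0.2021,  0.0009]), 'Ty': -0.1903, 'Tx': 0.0698, 'sd': np.float64(0.0406), 't': 22.62}
-20 {'F': array([-0.05,  0.13, -3.29]), 'T': array([ 0.0668, -0.0762,  0.0013]), 'Ty': -0.0553, 'Tx': 0.0849, 'sd': np.float64(0.0355), 't': 25.18}
```

The balance shifts by -0.069 and then +0.066 N m about the starting level, so M holds the loose core. I'll rock it again both ways and carry it to the stand.

Run:
```python
from h import *
rock("M")
p,o=pose(H["M"]+[.15],0);line_to(p,rate=.1)
p,o=pose([.398,-.1867,.15],0,189.3);line_to(p,rate=.13,ori=o)
import cv2
for n in("top","scene"):
    f=grab_frame(n);cv2.imwrite(f"pics/{n}2.png",f["pixels"][:,:,::-1]);np.savez(f"{n}2.npz",**f)
p,o=pose([.398,-.1867,.068],0,189.3);line_to(p,rate=.1)
f=grab_frame("scene");cv2.imwrite("pics/s3.png",cv2.resize(f["pixels"][190:310,260:410],(750,600),interpolation=2)[:,:,::-1])
print(get_obs()["position"],get_obs()["time"],get_obs()["force"])
```

```text
20 {'F': array([-0.14, -0.16, -3.52]), 'T': array([ 0.0244, -0.2001,  0.0076]), 'Ty': -0.186, 'Tx': 0.0776, 'sd': np.float64(0.0389), 't': 27.75}
-20 {'F': array([-0.14,  0.12, -3.43]), 'T': array([ 0.0604, -0.0711,  0.0052]), 'Ty': -0.0521, 'Tx': 0.0774, 'sd': np.float64(0.036), 't': 30.32}
[ 0.39875195 -0.18717745  0.05002162] 34.3333 [-0.23652638 -0.99568726 -3.58334571]
```

View pics/s3.png

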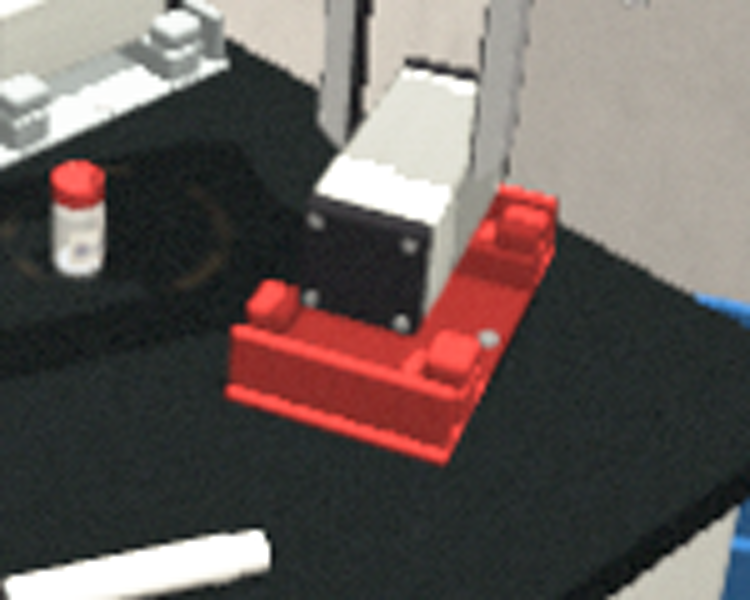

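View pics/top2.png

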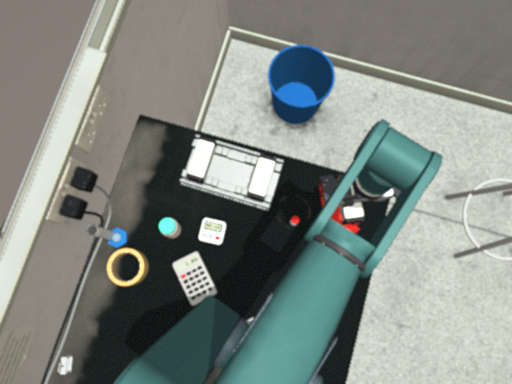

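The scene crop shows the housing level above the red stand, lined up between the guide blocks at about (270,305) and (455,355). I'll lower it slowly with a force stop.

Run:
```python
from h import *
p,o=pose([.398,-.1867,.0485],0,189.3);s=line_to(p,rate=.015,f_stop=7)
sleep(.2);ob=get_obs();print(s,ob["position"].round(4),ob["time"],ob["force"].round(2),ob["torque"].round(3))
import cv2
f=grab_frame("scene");cv2.imwrite("pics/s4.png",cv2.resize(f["pixels"][190:310,260:410],(750,600),interpolation=2)[:,:,::-1])
```

```text
False [ 0.3981 -0.1868  0.0297] 35.9833 [ 0.4  -0.19 -1.25] [0.055 0.056 0.002]
```

View pics/s4.png

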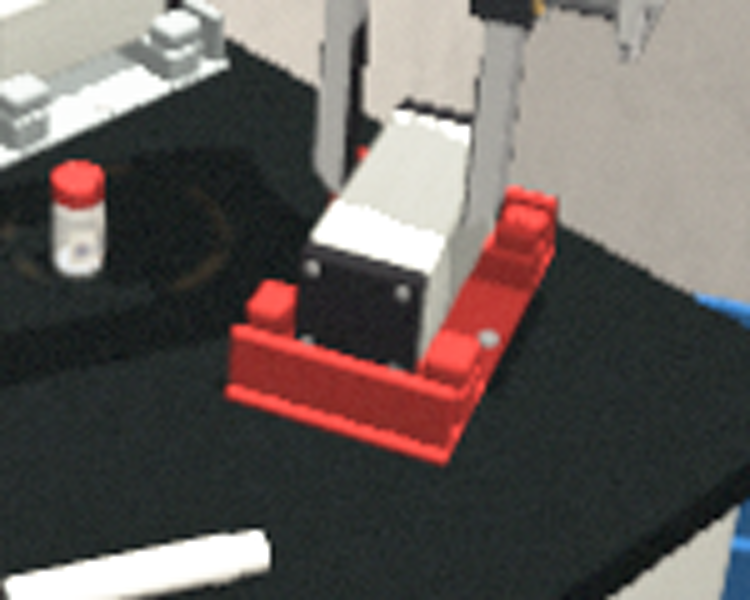

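The housing is down between the guides and the rails carry part of its weight. I'll release it, retreat and check.

Run:
```python
from h import *
ungrasp();p,o=pose([.398,-.1867,.2],0,189.3);line_to(p,rate=.12)
movep([.219,-.504,.2],[180,0,189.3-360])
import cv2
from vis import *
out=[]
for n in("top","scene"):
    f=grab_frame(n);np.savez(f"{n}5.npz",**f)
    c=f["pixels"][120:250,160:380] if n=="top" else f["pixels"][140:290,190:390]
    out.append(cv2.resize(c,(390,300),interpolation=2))
cv2.imwrite("pics/end.png",np.hstack(out)[:,:,::-1])
cv2.imwrite("pics/end_s.png",cv2.resize(f["pixels"][190:310,260:410],(750,600),interpolation=2)[:,:,::-1])
print(get_obs()["time"],get_obs()["position"])
def quads(f,box,th,ke):
    x0,y0,x1,y1=box;g=f["pixels"].min(2)[y0:y1,x0:x1];k=6;g=cv2.resize(g,None,fx=k,fy=k,interpolation=2)
    m=cv2.morphologyEx((g>th).astype(np.uint8),cv2.MORPH_OPEN,np.ones((ke,ke)));out=[]
    for c in cv2.findContours(m,0,1)[0]:
        if cv2.contourArea(c)<300*k*k:continue
        q=cv2.approxPolyN(cv2.convexHull(c),4,ensure_convex=True).reshape(-1,2).astype(float);out.append((q+.5)/k-.5+[x0,y0])
    return out
def center(q):
    A=np.array([q[2]-q[0],-(q[3]-q[1])]).T;s=np.linalg.solve(A,q[1]-q[0]);return q[0]+s[0]*(q[2]-q[0])
T=load("top5.npz");S=load("scene5.npz")
qs=quads(S,(195,140,390,290),222,15)
for q in quads(T,(175,128,385,250),247,25):
    c=center(q);z=onz(T,q,.066);print(c.round(1),onz(T,c,.066)[0].round(4),z.round(3).tolist())
    if qs: b=min((tri(T,c,S,center(r)) for r in qs),key=lambda r:r[1]);print("  tri",b[0].round(4),b[1].round(4))
```

```text
Traceback (most recent call last):
bench.MotionError: the arm cannot take that pose within its joint ranges
```

Only the parking pose was out of reach: the release and lift went through. I'll move the first joint back instead.

Run:
```python
from h import *
print(get_obs()["time"],get_obs()["position"],get_obs()["opening"])
q=np.array(get_obs()["q"],float);q[0]=-75;move_j(q.tolist())
import cv2
from vis import *
out=[]
for n in("top","scene"):
    f=grab_frame(n);np.savez(f"{n}5.npz",**f)
    c=f["pixels"][120:250,160:380] if n=="top" else f["pixels"][140:290,190:390]
    out.append(cv2.resize(c,(390,300),interpolation=2))
cv2.imwrite("pics/end.png",np.hstack(out)[:,:,::-1])
cv2.imwrite("pics/end_s.png",cv2.resize(f["pixels"][190:310,260:410],(750,600),interpolation=2)[:,:,::-1])
print(get_obs()["time"],get_obs()["position"])
def quads(f,box,th,ke):
    x0,y0,x1,y1=box;g=f["pixels"].min(2)[y0:y1,x0:x1];k=6;g=cv2.resize(g,None,fx=k,fy=k,interpolation=2)
    m=cv2.morphologyEx((g>th).astype(np.uint8),cv2.MORPH_OPEN,np.ones((ke,ke)));out=[]
    for c in cv2.findContours(m,0,1)[0]:
        if cv2.contourArea(c)<300*k*k:continue
        q=cv2.approxPolyN(cv2.convexHull(c),4,ensure_convex=True).reshape(-1,2).astype(float);out.append((q+.5)/k-.5+[x0,y0])
    return out
def center(q):
    A=np.array([q[2]-q[0],-(q[3]-q[1])]).T;s=np.linalg.solve(A,q[1]-q[0]);return q[0]+s[0]*(q[2]-q[0])
T=load("top5.npz");S=load("scene5.npz")
qs=quads(S,(195,140,390,290),222,15)
for q in quads(T,(175,128,385,250),247,25):
    c=center(q);z=onz(T,q,.066);print(c.round(1),onz(T,c,.066)[0].round(4),z.round(3).tolist())
    if qs: b=min((tri(T,c,S,center(r)) for r in qs),key=lambda r:r[1]);print("  tri",b[0].round(4),b[1].round(4))
```

```text
38.3417 [ 0.3975473  -0.18639635  0.18001596] 0.09332524773415611
39.65 [ 0.16840204 -0.40542404  0.18000476]
[342.3 203.6] [ 0.3989 -0.1874  0.066 ] [[0.354, -0.218, 0.066], [0.346, -0.174, 0.066], [0.442, -0.158, 0.066], [0.449, -0.2, 0.066]]
  tri [ 0.3989 -0.1873  0.0663] 0.0
[261.5 176. ] [0.4683 0.0262 0.066 ] [[0.509, -0.008, 0.066], [0.416, 0.019, 0.066], [0.428, 0.06, 0.066], [0.52, 0.034, 0.066]]
  tri [0.4668 0.026  0.0731] 0.0006
[200.2 157.6] [0.515  0.1909 0.066 ] [[0.555, 0.156, 0.066], [0.463, 0.183, 0.066], [0.475, 0.225, 0.066], [0.567, 0.199, 0.066]]
  tri [0.5144 0.1914 0.0661] 0.0015
```

View pics/end.png

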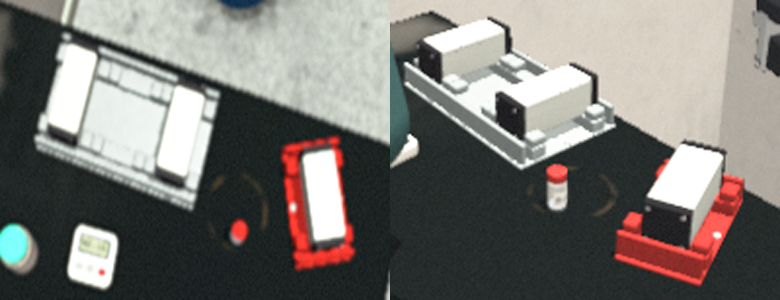

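View pics/end_s.png

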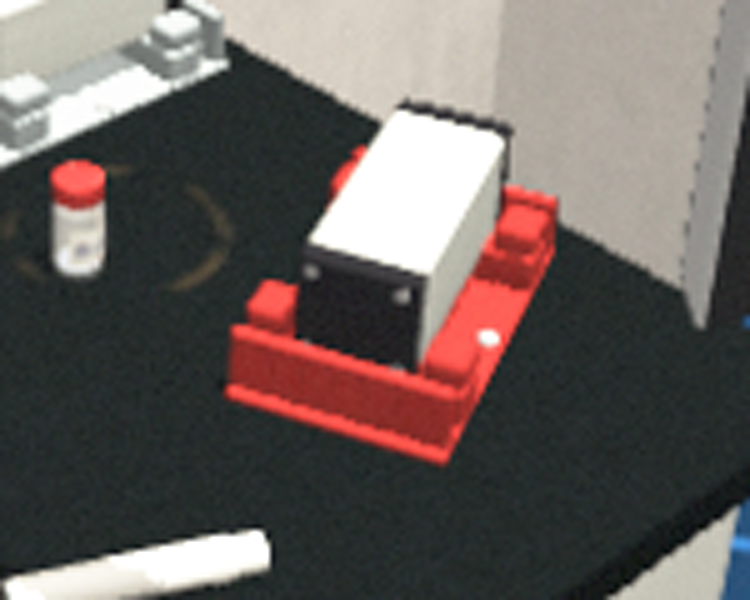

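Stand housing M is at (0.399,-0.187) with its top at 0.066, so it's seated. R's triangulated height of 0.073 disagrees, so I'll re-measure it with the same mask as before.

Run:
```python
from vis import *
a=load("scene0.npz")["pixels"][165:225,235:310];b=load("scene5.npz")["pixels"][165:225,235:310]
cv2.imwrite("pics/cmpR.png",np.vstack([cv2.resize(x,(375,300),interpolation=2) for x in(a,b)])[:,:,::-1])
for n in("scene0.npz","scene5.npz"):
    g=load(n)["pixels"].astype(int).min(2)
    print("col270",g[168:206,270]);print("row181",g[181,240:300])
```

```text
col270 [ 41  40  35  41  41  36  36  97 253 255 255 255 255 255 255 255 255 255
 255 255 250 210 188 188 191 193 190 189 186 187 186 185 187 183 186 182
 167 177]
row181 [191 192 191 190 192 191 190 188 186 186 187 188 187 187 206 245 254 254
 255 255 255 255 255 255 255 255 255 255 255 255 255 255 255 255 255 255
 255 255 255 255 255 255 255 255 255 255 254 253 248 231 217 197 173  87
  36  37 111 201 202 203]
col270 [201 201 199 198 199 241 243 185 253 255 255 255 255 255 255 255 255 255
 255 255 252 219 183 185 186 185 185 184 184 181 184 181 180 180 179 175
 171 173]
row181 [250 250 250 249 249 249 249 250 250 248 235 219 131 115 113 146 230 254
 253 255 255 255 255 255 255 255 255 255 255 255 255 255 255 255 255 255
 255 255 255 255 255 255 255 255 255 255 255 251 251 241 222 204 179 125
  37  37 111 197 197 196]
```

View pics/cmpR.png

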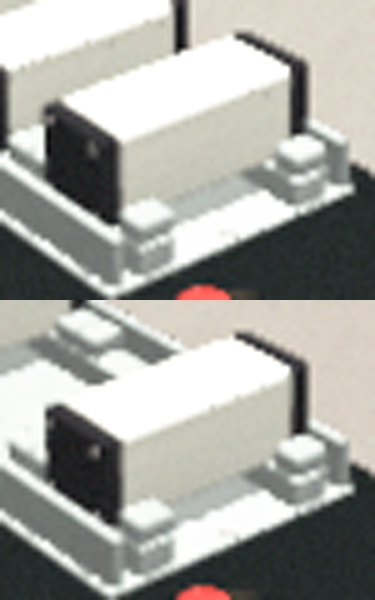

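The before (top) and after (bottom) crops show R in the same place and flat: its top edges sit at the same pixel rows, to within 1 px. The 0.073 came from the mask merging with the bright rack plate now visible behind R. I'm handing in.

```bash
python3 -c "
from bench import *
print(get_obs()['time']);job_done()"
```

```text
39.65
the job is handed in; nothing more can be done
```

The middle housing has the loose core. It now lies in the red stand, and I handed the job in at 39.7 s of the 72 s allowed; no verdict is reported.

- **Finding it:** Rocked ±20° while held clear of the rack, the right housing's balance changed by only 0.008 N m between ends, so it is sound. The middle one shifted by about 0.135 N m between ends, the same both times. I rocked it fully twice each way before carrying it over.
- **Left housing:** I did not lift or test it, since exactly one core is loose and the middle housing's result was clear.
- **Loose housing in the stand:** The last pictures put its centre at (0.399, -0.187), about 1 mm from the slot point I measured. Its top is at 0.066 m, which is the seated height, and it lies flat.
- **Sound housings:** From above, the right one measures about 1 mm from where it started, and the left one is unmoved. Both look flat in their slots.
- **Bystanders:** The jar, timer and vial look undisturbed in the pictures; I did not re-measure them.

**Checks that failed or disagreed:**
- One two-view height for the right housing read 0.073 m instead of 0.066 m. I put this down to the brightness mask merging with the rack plate exposed behind it, because a before-and-after crop shows its edges in the same place to within 1 pixel.
- After the release, one parking move was refused as out of joint range. Nothing moved, and I cleared the arm with a joint move instead.

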